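# Set the edge stop of a spraying jig

### The arm

A 6-joint arm with a two-finger parallel gripper is mounted at the origin on the work surface. World frame = base frame: x ahead of the robot, y to its left, z up, the work surface at z = 0. Lengths are in m, angles in rad, forces in N, time in s.
With the tool pointing down it reaches from about 0.35 to 0.725 m from the base axis. Payload 6 kg.
Tool frame: the origin (TCP) lies at the very end of the fingers, on their centre line; the grasp point (between the pads) lies 19 mm behind it; z points along the fingers, y is the direction in which the jaws open and shut (so a half turn about z gives the same grasp; the last joint's range is limited). The gripper opens to 85 mm and grips with 20 to 120 N. Pads are 22 mm wide; open, the fingers measure 114 mm over their backs; the gripper's body (76 mm by 85 mm) begins 54 mm behind the grasp point. The pads swing forward as they close: fully open they stand 13 mm farther back than shut.
Start: joints at [1.468, 0.04, 0.085, 0, -1.615, -0.334], TCP at [0.254, 0.544, 0.231] pointing down, gripper open.
Joint ranges: [-2.56, 2.56], [-1.29, 2.01], [-1.08, 1.49], [-3.29, 1.98], [-2.81, -0.18], [-2.99, 2.99]. Speed limits (rad/s): [2.57, 2.57, 3.01, 3.14, 3.14, 3.14].

### API

Orientations are given as a rotation vector (axis times angle).
In Python, from workcell import * gives the robot as it stands.
- The arm moves only by the tool step_arm, never from a script. Its argument "commands" is a list of rows, each an object with "xyz": the shift along the tool's x, y, z scaled (see below), a list of three; "dr": the turn, a rotation vector about the tool's x, y, z scaled (see below), a list of three; "gripper": the opening, from 0 (shut) to 1 (fully open). A call has 1 to 8 rows; each row is the pose to reach, as a shift and turn from the pose commanded when the call began, along the tool's axes at that moment; what a row does not reach only later rows make up. The controller multiplies each number of a shift by 0.1 m and each number of a turn by 0.5 rad. A row lasts 1/10 s, in which the tool goes at most 50 mm and 8.59 degrees, less where a joint would pass 70% of its speed; a pose out of reach is approached as far as the arm can. A call with a number of a shift or a turn outside -1 to 1 is refused whole. A call with a gripper value outside its range is refused whole. The fingers move at their own pace and stop on an object; "grip_force" is the grip in N (left out, the last holds). Time passes only in rows, so rows that repeat a pose let the fingers close. It gives the time, the measured TCP pose, the force and the opening at its end, in the units of the state.
- sense(): the state, without advancing time (a new reading comes with each control period).
- get_image(name): name is "scene" or "top" or "wrist"; returns a dict with "img" (480x640x3 uint8, blue, green, red), "vfov" (degrees; the focal length in pixels is half the picture's height over the tangent of half this angle, whatever the lens; pixels are square), "cx", "cy" (the principal point, pixels), "eye" and "rotation" of the camera in the world. Camera axes: x right, y down, z forward; pixel columns grow to the right and rows downward; lengths in m; the calibration is good to about 2 mm. A picture is of the moment at which its call begins. There is no depth.
- close_job(): hands the job in, once; it reports no verdict.
The state is a dict: "clock": time; "qpos": joint angles; "qvel": joint speeds; "joint_torque": joint torques, N m; "tool_pos": TCP position; "orientation": TCP orientation; "contact_force": force on the tool from outside, world axes, zero at the start; "torque": the same for the moment, N m; "finger_gap": finger opening in m.
Only numpy, scipy, OpenCV 4.12 (cv2) and the standard library are available. Lean on these libraries where they do the work, as an engineer would, in place of code of your own. Each camera call takes 0.05 s, during which the arm holds its last target.

### The job

Before this enamel panel is sprayed, set its edge stop: push the red post along the L-shaped slot of the jig to the corner, then round it and along the short leg until it is fully home beside the panel. Only push the post with the fingers, never raise it; leave it standing home on its own, and do not shift the panel or knock the other things about.

Things in the scene. Friction and masses are not known exactly. Their poses are not given: they have to be found in the camera images.
- jig: Flat jig fixed to the bench, dark base, aluminium cover: 280 mm (x) by 320 mm (y), cover top 18 mm above the bench. Origin: centre of its underside. Its +x half carries the panel, with pins round it up to 52 mm above the bench. Its -x half has an L slot 18 mm wide, 10 mm deep: a long leg of 120 mm travel along the jig's -y, then a short leg of 45 mm along its +x, towards the panel.
- slot_start (a point): Point on the cover's top where the post's axis stands at the start end of the long leg (jig x -100, y +70, z 18 mm). Its axes are the jig's.
- slot_corner (a point): Point on the cover's top where the post's axis stands in the corner of the slot (jig x -100, y -50, z 18 mm). Its axes are the jig's.
- slot_end (a point): Point on the cover's top where the post's axis stands when fully home at the end of the short leg (jig x -55, y -50, z 18 mm). Its axes are the jig's.
- stop_top (a point): Centre of the top of the edge stop: an upright red post, 30 mm diameter, 22 to 82 mm above the bench. A 14 mm pin under it runs in the slot with 2 mm play each side. It stays upright, slides stiffly (1.5 N friction, 12 N per m/s), has no spring, stays where left and cannot cut the corner. When home its side is 3 mm from the panel's edge.
- stop_along (a joint): Travel of the post along the long leg, towards the jig's -y, in m: 0 at slot_start, 0.12 in the corner (0.118 to 0.122 with the play). It must be at least 0.118 before the post can enter the short leg.
- stop_across (a joint): Travel of the post along the short leg, towards the jig's +x and the panel, in m: 0 in the long leg (-0.002 to 0.002 with the play), 0.045 fully home, where a wall stops it.
- stop_lift (a joint): Height by which the post has been raised off its seat, in m; 0 when it rests. It is free to be drawn upwards by some 40 mm and falls back by its weight (3 N); it should not be raised.
- panel: Blue enamelled panel with red flowers, 150 mm (its x) by 220 mm (its y) by 5 mm, loose on the jig's pins, top 45 mm above the bench, about 0.6 kg. Origin: centre of its underside. Its near edge is 75 mm from the origin towards its -x.
- glaze_pot: Small amber pot with white cap, 36 mm diameter, 40 mm tall, standing loose on the jig's cover at about jig x -90, y -130 mm. Origin: centre of its underside.
- funnel: Pale yellow cone, 72 mm wide at the foot, 75 mm tall, loose on the bench beside the jig's +y side. Origin: centre of its underside.
- spray_gun: Steel spray gun with white cup lying on its side on the left of the bench, about 150 by 230 by 40 mm. Origin: on the bench under its barrel.
- glaze_jar: Green glass jar with black cap, 68 mm diameter, 100 mm tall, on one side of the bench. Origin: centre of its underside.
- mixing_cup: White open cup, 80 mm diameter, 90 mm tall, on one side of the bench. Origin: centre of its underside.
- brush: Flat brush with a wooden handle, about 200 mm long, lying on the right of the bench. Origin: under its middle.

How it is judged:
By the outcome, as a careful person would: the job done as asked, in the order asked, and still so for the second after the job is handed in, with the robot touching nothing.
It also fails if it takes over 45 s, if anything falls off the work surface, if the arm or the gripper's body presses on something with over 40 N, if the wrist force passes 120 N, or if a joint passes its speed limit or range.

## Working session

There is one attempt and no reset: what is moved stays moved. The work goes in short steps, Python scripts to look and compute and a tool call to move; the robot and the scene stay as the last step left them, time stands still between calls to the robot, and variables do not carry over. Pictures are saved under pics/ and viewed, and the job is handed in when it is done.

Besides the shell and the picture viewer there is one more tool, called in YAML: its name, and indented under it one key for each argument. step_arm: Moves the arm, as the interface text tells. Its arguments: {"type":"object","properties":{"commands":{"type":"array"},"grip_force":{"type":"number"}},"required":["commands"]}

```bash
ls; mkdir -p pics; python3 - <<'E'
from workcell import *
import cv2
for n in ("scene","top","wrist"):
    d=get_image(n); cv2.imwrite(f"pics/{n}0.png",d["img"]); print(n,d["vfov"],d["cx"],d["cy"],d["eye"],d["rotation"], [k for k in d])
s=sense(); print(s)
E
```

```text
pics
scene 51.54741708294449 319.1520608534288 238.6349905873792 [1.44724975 0.04175883 0.82289596] [-1.66609007 -1.73492198  0.82438689] ['img', 'vfov', 'cx', 'cy', 'eye', 'rotation']
top 42.854478649616496 316.60381637746025 238.02591744044983 [ 0.26322905 -0.02380975  1.76434963] [-2.12495066  2.10506376 -0.18646999] ['img', 'vfov', 'cx', 'cy', 'eye', 'rotation']
wrist 70.30449224658071 322.5860657475089 240.73245191883876 [0.32334409 0.51237174 0.37308715] [ 1.58580017 -2.49077716 -0.38290068] ['img', 'vfov', 'cx', 'cy', 'eye', 'rotation']
{'clock': 0.15, 'qpos': array([ 1.46768658e+00,  4.07058095e-02,  8.40384663e-02, -3.40344570e-04,
       -1.61552333e+00, -3.33718264e-01]), 'qvel': array([-1.41265531e-04, -2.62455005e-03,  5.07919531e-03,  1.91403699e-03,
       -8.61160282e-04, -2.62982653e-05]), 'joint_torque': array([-2.39773639e-03, -3.68615842e+01,  3.47691035e+01,  6.93618938e+00,
       -4.42914868e-03, -2.45430929e-07]), 'tool_pos': array([0.25366536, 0.54345277, 0.23048843]), 'orientation': array([ 3.06557045e+00, -6.80393706e-01, -2.78436753e-04]), 'contact_force': array([ 0.46490151, -0.09651968, -0.19054582]), 'torque': array([-0.03097083,  0.0473782 , -0.01200607]), 'finger_gap': 0.085265613808097}
```

View pics/scene0.png

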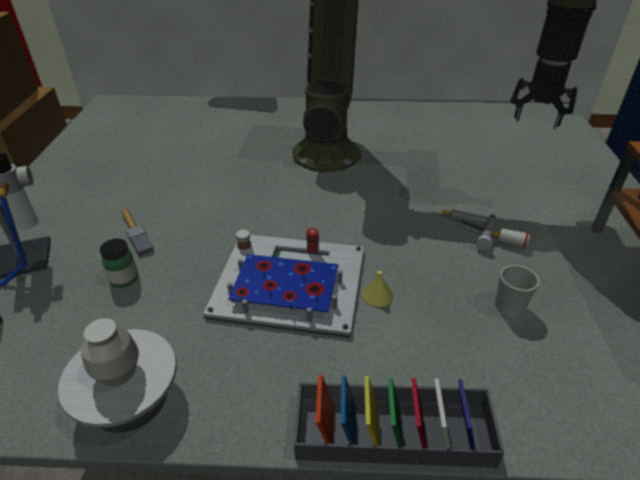

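View pics/top0.png

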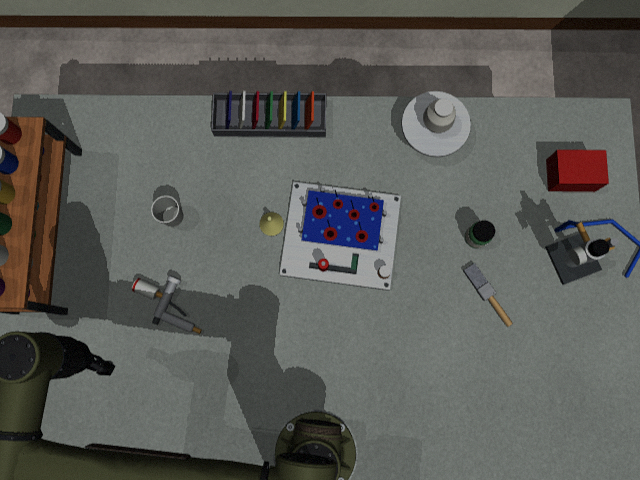

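View pics/wrist0.png

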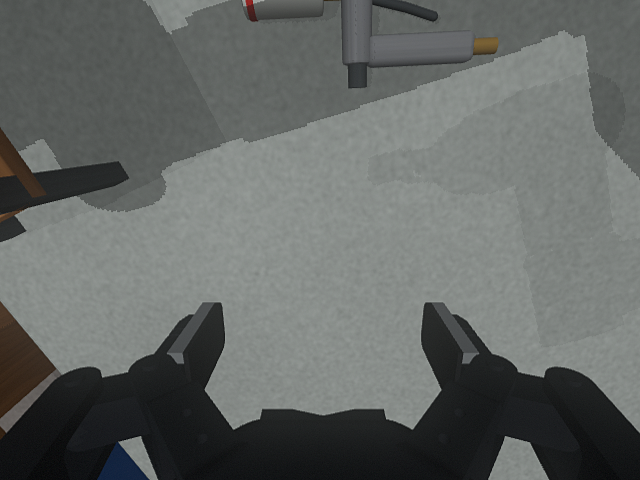

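The top view shows the white jig with corners near (293,181), (400,194), (389,289) and (281,274). The red post is near (323,264), the slot corner near (355,270), the pot at (383,271) and the funnel at (270,222). I'll enlarge it to measure.

```bash
python3 - <<'E'
import cv2
a=cv2.imread("pics/top0.png")[170:300,265:415]
cv2.imwrite("pics/topcrop.png",cv2.resize(a,None,fx=5,fy=4.6*5/4.6*0.9,interpolation=cv2.INTER_CUBIC) if 0 else cv2.resize(a,None,fx=4.5,fy=4.5,interpolation=cv2.INTER_CUBIC))
a=cv2.imread("pics/scene0.png")[215:345,200:400]
cv2.imwrite("pics/scenecrop.png",cv2.resize(a,None,fx=4,fy=4,interpolation=cv2.INTER_CUBIC))
E
```

```text
(no output)
```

View pics/topcrop.png

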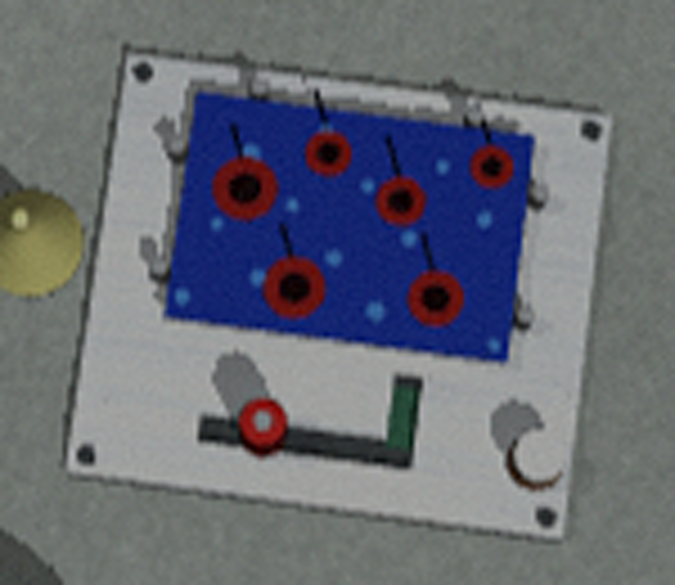

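View pics/scenecrop.png

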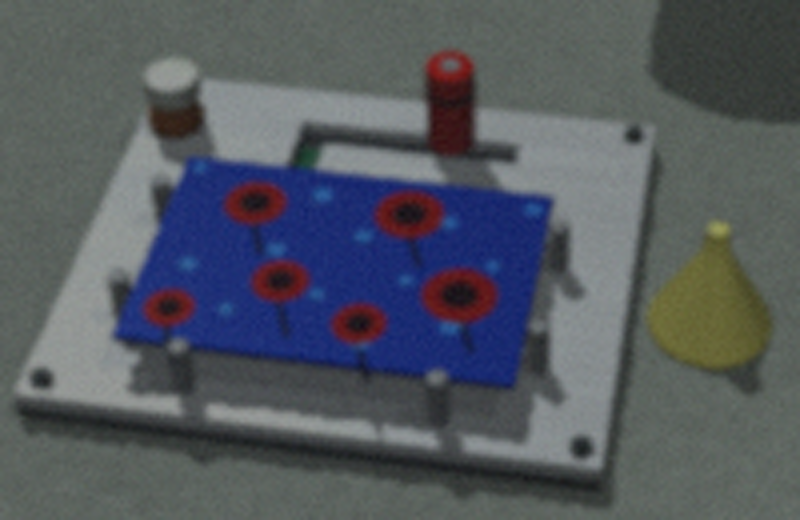

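```bash
cat > h.py <<'E'
from workcell import *
import cv2, numpy as np
from scipy.spatial.transform import Rotation as R
from scipy.optimize import least_squares
class Cam:
    def __init__(s,d):
        s.f=240/np.tan(np.radians(d["vfov"])/2); s.c=np.array([d["cx"],d["cy"]]); s.e=np.array(d["eye"]); s.R=R.from_rotvec(d["rotation"]).as_matrix()
    def proj(s,P):
        p=(np.atleast_2d(P)-s.e)@s.R; return s.f*p[:,:2]/p[:,2:]+s.c
    def back(s,uv,z):
        uv=np.atleast_2d(uv); r=np.c_[(uv-s.c)/s.f,np.ones(len(uv))]@s.R.T
        return s.e+r*((z-s.e[2])/r[:,2])[:,None]
top=Cam(dict(vfov=42.854478649616496,cx=316.60381637746025,cy=238.02591744044983,eye=[0.26322905,-0.02380975,1.76434963],rotation=[-2.12495066,2.10506376,-0.18646999]))
scene=Cam(dict(vfov=51.54741708294449,cx=319.1520608534288,cy=238.6349905873792,eye=[1.44724975,0.04175883,0.82289596],rotation=[-1.66609007,-1.73492198,0.82438689]))
def crop(uv,k,off): return (np.array(uv,float)+.5)/k-.5+np.array(off)
E
python3 - <<'E'
from h import *
C=np.array([[.14,.16],[.14,-.16],[-.14,-.16],[-.14,.16]])
t=crop([[126,47],[611,115],[563,538],[67,472]],4.5,(265,170))
s=crop([[600,470],[17,400],[207,79],[656,126]],4,(200,215))
Wt=top.back(t,.018);Ws=scene.back(s,.018)
def fit(W):
    f=lambda p:((C@np.array([[np.cos(p[2]),np.sin(p[2])],[-np.sin(p[2]),np.cos(p[2])]])+p[:2])-W[:,:2]).ravel()
    r=least_squares(f,[.5,0,0]); print(r.x,r.fun.round(4)); return r.x
pt=fit(Wt);ps=fit(Ws)
print("post top",top.back(crop([[263,422]],4.5,(265,170)),.082),scene.back(crop([[451,65]],4,(200,215)),.082))
for p in (pt,ps):
    c,sn=np.cos(p[2]),np.sin(p[2])
    J=lambda x,y:np.array([p[0]+c*x-sn*y,p[1]+sn*x+c*y])
    print([J(*q).round(4) for q in((-.1,.07),(-.1,-.05),(-.055,-.05))])
    for im,cam in((263,422),top),((451,65),scene):
        w=cam.back(crop([im],4.5 if cam is top else 4,(265,170)if cam is top else(200,215)),.082)[0,:2]-p[:2]
        print("post in jig",c*w[0]+sn*w[1],-sn*w[0]+c*w[1])
print("pot",top.back(crop([[535,455]],4.5,(265,170)),.058),"slot corner px",top.back(crop([[403,452]],4.5,(265,170)),.018))
E
```

```text
[ 0.61195817 -0.0659167  -0.12586094] [-0.0029 -0.0011  0.0009 -0.0004  0.0006  0.0001  0.0014  0.0014]
[ 0.61296148 -0.05819167 -0.14421967] [ 0.0044  0.006  -0.0055  0.0028 -0.0044 -0.0186  0.0055  0.0097]
post top [[ 0.51551244 -0.01633492  0.082     ]] [[ 0.5158226  -0.01609654  0.082     ]]
[array([0.5215, 0.0161]), array([ 0.5065, -0.103 ]), array([ 0.5511, -0.1086])]
post in jig -0.10190678479667364 0.037082855529058496
post in jig -0.10162899965310797 0.037358283052538827
[array([0.5241, 0.0255]), array([ 0.5068, -0.0933]), array([ 0.5513, -0.0998])]
post in jig -0.10245302068574959 0.02741680037765954
post in jig -0.10218033856914943 0.027697280982983276
pot [[ 0.49977437 -0.18615969  0.058     ]] slot corner px [[ 0.50650876 -0.10571567  0.018     ]]
```

```bash
cat >> h.py <<'E'
JP=(0.61196,-0.06592,-0.12586)
def J(x,y): c,s=np.cos(JP[2]),np.sin(JP[2]); return np.array([JP[0]+c*x-s*y,JP[1]+s*x+c*y])
def Ji(w): c,s=np.cos(JP[2]),np.sin(JP[2]); d=np.array(w)[:2]-JP[:2]; return np.array([c*d[0]+s*d[1],-s*d[0]+c*d[1]])
def Rd(h): # tool down, tool x at world heading h
    x=np.array([np.cos(h),np.sin(h),0]); z=np.array([0,0,-1.]); return np.c_[x,np.cross(z,x),z]
def plan(tgt,h):
    s=sense(); R0=R.from_rotvec(s["orientation"]).as_matrix()
    d=R0.T@(np.array(tgt)-s["tool_pos"]); r=R.from_matrix(R0.T@Rd(h)).as_rotvec()
    print("t",s["clock"],"pos",s["tool_pos"].round(4),"jig",Ji(s["tool_pos"]).round(4),"F",s["contact_force"].round(2),"q",s["qpos"].round(2))
    print("shift units",(d/.1).round(3),"turn units",(r/.5).round(3))
H1=JP[2]-np.pi/2; H2=JP[2]
E
python3 -c "
from h import *
print(J(-.1,.095)); plan([*J(-.1,.095),.231],H1)"
```

```text
[0.52467615 0.04088136]
t 0.15 pos [0.2537 0.5435 0.2305] jig [-0.432   0.5596] F [ 0.46 -0.1  -0.19] q [ 1.47  0.04  0.08 -0.   -1.62 -0.33]
shift units [4.582 3.407 0.   ] turn units [ 2.00e-03 -2.00e-03  2.52e+00]
```

step_arm:
  commands:
    - {"xyz":[0.4,0.3,0],"dr":[0,0,0.2],"gripper":0}
    - {"xyz":[0.8,0.6,0],"dr":[0,0,0.4],"gripper":0}
    - {"xyz":[1,0.75,0],"dr":[0,0,0.6],"gripper":0}

```text
clock: 0.45
tool_pos: [0.3138, 0.431, 0.2315]
orientation: [-2.928, 1.139, -0.001]
contact_force: [1.0, -0.6, 0.3]
finger_gap: 0.0441
```

```bash
python3 -c "
from h import *
plan([*J(-.1,.095),.231],H1)"
```

```text
t 0.45 pos [0.3138 0.431  0.2315] jig [-0.3582  0.4555] F [ 1.01 -0.59  0.34] q [ 1.32 -0.14 -0.09  0.   -1.62 -0.49]
shift units [4.191 1.451 0.006] turn units [-1.000e-03 -0.000e+00  1.909e+00]
```

step_arm:
  commands:
    - {"xyz":[0.5,0.17,0],"dr":[0,0,0.25],"gripper":0}
    - {"xyz":[1,0.35,0],"dr":[0,0,0.5],"gripper":0}

```text
clock: 0.65
tool_pos: [0.3607, 0.3441, 0.2309]
orientation: [2.763, -1.493, -0.0]
contact_force: [1.0, -0.1, 0.8]
finger_gap: 0.0122
```

```bash
python3 -c "
from h import *
plan([*J(-.1,.095),.231],H1)"
```

```text
t 0.65 pos [0.3607 0.3441 0.2309] jig [-0.3008  0.3752] F [ 1.04 -0.09  0.85] q [ 1.17 -0.23 -0.17 -0.   -1.63 -0.59]
shift units [3.435 0.29  0.   ] turn units [ 1.000e-03 -1.000e-03  1.412e+00]
```

step_arm:
  commands:
    - {"xyz":[0.5,0.05,0],"dr":[0,0,0.25],"gripper":0}
    - {"xyz":[1,0.1,0],"dr":[0,0,0.5],"gripper":0}

```text
clock: 0.85
tool_pos: [0.4073, 0.2552, 0.2313]
orientation: [-2.556, 1.827, 0.0]
contact_force: [1.1, 0.6, 0.8]
finger_gap: 0.0
```

```bash
python3 -c "
from h import *
plan([*J(-.1,.095),.231],H1)"
```

```text
t 0.85 pos [0.4073 0.2552 0.2313] jig [-0.2433  0.2929] F [1.09 0.58 0.75] q [ 0.98 -0.28 -0.21 -0.   -1.64 -0.65]
shift units [ 2.408e+00 -4.170e-01  2.000e-03] turn units [-0.     0.     0.911]
```

step_arm:
  commands:
    - {"xyz":[0.5,-0.08,0],"dr":[0,0,0.25],"gripper":0}
    - {"xyz":[1,-0.17,0],"dr":[0,0,0.5],"gripper":0}

```text
clock: 1.05
tool_pos: [0.4555, 0.1675, 0.2314]
orientation: [-2.307, 2.131, 0.0]
contact_force: [1.2, 1.1, -0.1]
finger_gap: -0.0001
```

```bash
python3 -c "
from h import *
plan([*J(-.1,.095),.231],H1)"
```

```text
t 1.05 pos [0.4555 0.1675 0.2314] jig [-0.1845  0.2119] F [ 1.15  1.09 -0.07] q [ 0.77 -0.27 -0.2  -0.   -1.64 -0.69]
shift units [ 1.317 -0.589  0.004] turn units [-0.001  0.001  0.411]
```

step_arm:
  commands:
    - {"xyz":[0.4,-0.2,0],"dr":[0,0,0.2],"gripper":0}
    - {"xyz":[0.8,-0.4,0],"dr":[0,0,0.41],"gripper":0}
    - {"xyz":[1,-0.55,0],"dr":[0,0,0.41],"gripper":0}
    - {"xyz":[1,-0.55,0],"dr":[0,0,0.41],"gripper":0}
    - {"xyz":[1,-0.55,0],"dr":[0,0,0.41],"gripper":0}

```text
clock: 1.55
tool_pos: [0.5183, 0.0739, 0.2307]
orientation: [2.081, -2.352, -0.001]
contact_force: [0.2, 0.6, -0.3]
finger_gap: -0.0002
```

```bash
python3 -c "
from h import *
plan([*J(-.1,.095),.231],H1)
d=get_image('wrist'); cv2.imwrite('pics/wrist1.png',d['img']); print({k:v for k,v in d.items() if k!='img'})
d=get_image('top'); cv2.imwrite('pics/top1.png',cv2.resize(d['img'][130:330,180:440],None,fx=3,fy=3))
"
```

```text
t 1.55 pos [0.5183 0.0739 0.2307] jig [-0.1105  0.127 ] F [ 0.23  0.56 -0.35] q [ 0.53 -0.16 -0.11 -0.   -1.62 -0.65]
shift units [ 0.32  -0.104 -0.003] turn units [ 0.002 -0.001  0.007]
{'vfov': 70.30449224658071, 'cx': 322.5860657475089, 'cy': 240.73245191883876, 'eye': array([ 0.50894702, -0.00110589,  0.37349114]), 'rotation': array([0.18896689, 3.08150037, 0.47532256])}
```

View pics/wrist1.png

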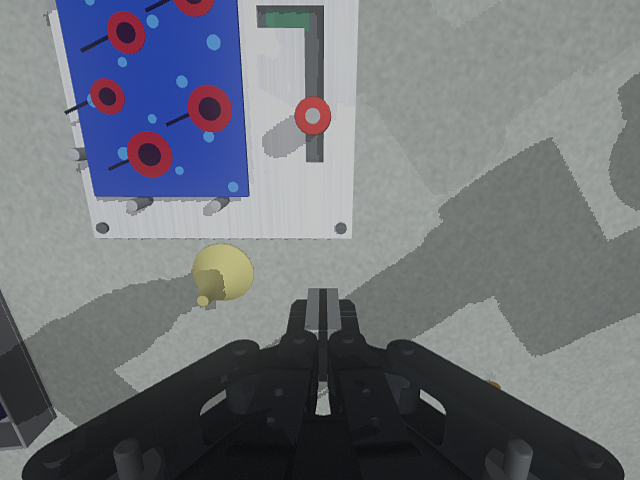

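View pics/top1.png

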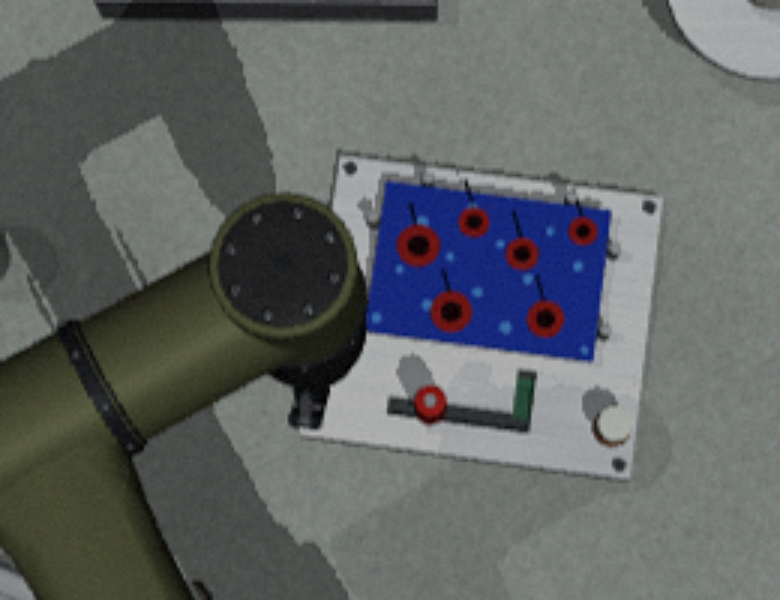

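Wrist view: the post is at (313,116), squarely ahead of the closed fingers (tip about (323,300)), and the slot corner is at (314,15). The path is clear. Next I'll cross-check the post position and line up.

```bash
python3 -c "
from h import *
w=Cam({'vfov': 70.30449224658071, 'cx': 322.5860657475089, 'cy': 240.73245191883876, 'eye':[ 0.50894702, -0.00110589,  0.37349114],'rotation':[0.18896689, 3.08150037, 0.47532256]})
for uv,z in(((313,116),.082),((314,16),.018),((262,17),.018),((314,161),.018),((102,228),.018),((341,228),.018)): p=w.back([uv],z)[0]; print(p,Ji(p))
plan([*J(-.1,.095),.046],H1)
"
```

```text
[ 0.51479153 -0.01498729  0.082     ] [-0.10279335  0.03833247]
[ 0.50407252 -0.10229561  0.018     ] [-0.10246794 -0.04963078]
[ 0.55092679 -0.10725658  0.018     ] [-0.05536155 -0.04867098]
[0.52068598 0.02480853 0.018     ] [-0.10194102  0.07855343]
[0.75721242 0.06693736 0.018     ] [0.12742617 0.15003971]
[0.50088235 0.09851675 0.018     ] [-0.13084045  0.14919271]
t 1.65 pos [0.518  0.0749 0.2312] jig [-0.1109  0.1279] F [ 0.1  -0.38 -0.31] q [ 0.53 -0.16 -0.11 -0.   -1.62 -0.65]
shift units [ 0.33  -0.107  1.852] turn units [0.    0.    0.011]
```

step_arm:
  commands:
    - {"xyz":[0.33,-0.09,0.4],"dr":[0,0,0.01],"gripper":0}
    - {"xyz":[0.33,-0.09,0.8],"dr":[0,0,0.01],"gripper":0}
    - {"xyz":[0.33,-0.09,1],"dr":[0,0,0.01],"gripper":0}
    - {"xyz":[0.33,-0.09,1],"dr":[0,0,0.01],"gripper":0}
    - {"xyz":[0.33,-0.09,1],"dr":[0,0,0.01],"gripper":0}

```text
clock: 2.15
tool_pos: [0.5235, 0.0412, 0.1326]
orientation: [-2.079, 2.355, -0.002]
contact_force: [1.0, 0.1, 1.7]
finger_gap: 0.0002
```

```bash
python3 -c "
from h import *
plan([*J(-.102,.095),.046],H1)
"
```

```text
t 2.15 pos [0.5235 0.0412 0.1326] jig [-0.1012  0.0951] F [1.02 0.14 1.7 ] q [ 0.46 -0.15 -0.28  0.   -1.44 -0.59]
shift units [0.001 0.009 0.866] turn units [-0.003 -0.     0.003]
```

step_arm:
  commands:
    - {"xyz":[0,0.01,0.4],"dr":[0,0,0],"gripper":0}
    - {"xyz":[0,0.01,0.7],"dr":[0,0,0],"gripper":0}
    - {"xyz":[0,0.01,0.86],"dr":[0,0,0],"gripper":0}
    - {"xyz":[0,0.01,0.86],"dr":[0,0,0],"gripper":0}
    - {"xyz":[0,0.01,0.86],"dr":[0,0,0],"gripper":0}

```text
clock: 2.65
tool_pos: [0.5236, 0.0412, 0.0477]
orientation: [-2.077, 2.354, -0.003]
contact_force: [0.7, 0.0, 1.3]
finger_gap: -0.0002
```

step_arm:
  commands:
    - {"xyz":[0.12,0,0],"dr":[0,0,0],"gripper":0}
    - {"xyz":[0.24,0,0],"dr":[0,0,0],"gripper":0}
    - {"xyz":[0.32,0,0],"dr":[0,0,0],"gripper":0}
    - {"xyz":[0.38,0,0],"dr":[0,0,0],"gripper":0}
    - {"xyz":[0.44,0,0],"dr":[0,0,0],"gripper":0}
    - {"xyz":[0.5,0,0],"dr":[0,0,0],"gripper":0}

```text
clock: 3.25
tool_pos: [0.5163, -0.0093, 0.0457]
orientation: [-2.077, 2.356, -0.001]
contact_force: [1.6, 3.0, 1.1]
finger_gap: -0.0003
```

```bash
python3 -c "
from h import *
plan([*J(-.102,-.024),.046],H1)
d=get_image('wrist'); cv2.imwrite('pics/wrist2.png',d['img'])
d=get_image('top'); cv2.imwrite('pics/top2.png',cv2.resize(d['img'][130:330,180:440],None,fx=3,fy=3))
"
```

```text
t 3.25 pos [ 0.5163 -0.0093  0.0457] jig [-0.102   0.0442] F [1.61 3.02 1.1 ] q [ 0.37 -0.13 -0.42  0.   -1.28 -0.5 ]
shift units [ 0.682 -0.    -0.003] turn units [-0.002  0.001 -0.   ]
```

View pics/wrist2.png

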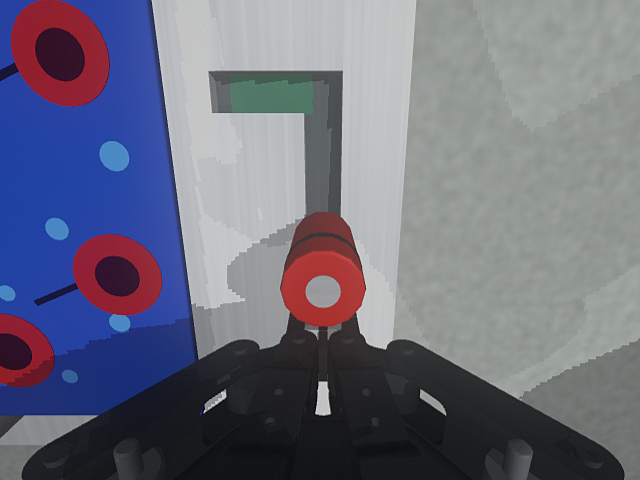

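The post is in contact and centred on the fingers, with its top at (323,291) and the corner ahead at (325,90). I'll keep pushing.

step_arm:
  commands:
    - {"xyz":[0.08,0,0],"dr":[0,0,0],"gripper":0}
    - {"xyz":[0.18,0,0],"dr":[0,0,0],"gripper":0}
    - {"xyz":[0.28,0,0],"dr":[0,0,0],"gripper":0}
    - {"xyz":[0.38,0,0],"dr":[0,0,0],"gripper":0}
    - {"xyz":[0.48,0,0],"dr":[0,0,0],"gripper":0}
    - {"xyz":[0.56,0,0],"dr":[0,0,0],"gripper":0}
    - {"xyz":[0.62,0,0],"dr":[0,0,0],"gripper":0}
    - {"xyz":[0.62,0,0],"dr":[0,0,0],"gripper":0}

```text
clock: 4.15
tool_pos: [0.5079, -0.0716, 0.0453]
orientation: [2.075, -2.357, 0.0]
contact_force: [0.6, -0.2, -0.5]
finger_gap: 0.0001
```

```bash
python3 -c "
from h import *
plan([*J(-.102,-.024),.046],H1)
d=get_image('wrist'); cv2.imwrite('pics/wrist3.png',d['img']); w=Cam(d)
m=cv2.inRange(d['img'],(0,0,120),(90,90,255)); 
for y in(-.046,-.048,-.05,-.052): print(y,w.proj([*J(-.1,y),.082]),w.proj([*J(-.1,y),.018]))
d=get_image('top'); cv2.imwrite('pics/top3.png',cv2.resize(d['img'][130:330,180:440],None,fx=3,fy=3))
"
```

```text
t 4.15 pos [ 0.5079 -0.0716  0.0453] jig [-0.1025 -0.0187] F [ 0.65 -0.22 -0.52] q [ 0.25 -0.14 -0.43  0.   -1.28 -0.38]
shift units [ 0.053 -0.005 -0.007] turn units [ 0.001 -0.002 -0.002]
-0.046 [[314.48902394 282.48056008]] [[317.26520265 230.9257037 ]]
-0.048 [[314.43931857 277.04862327]] [[317.24221057 227.20044789]]
-0.05 [[314.38909068 271.55958323]] [[317.21906086 223.44965107]]
-0.052 [[314.33833198 266.01253477]] [[317.19575188 219.67304967]]
```

View pics/wrist3.png

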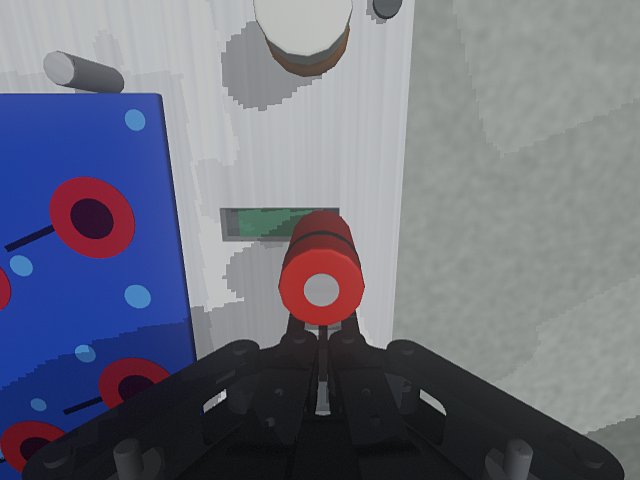

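View pics/top3.png

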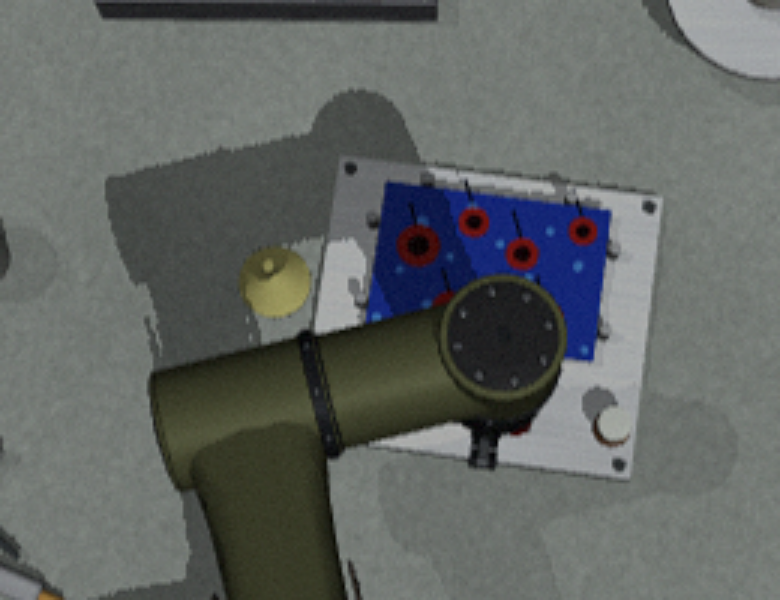

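The post top is at row 291, and the corner would put it at about 271, so there are roughly 7 mm still to go. I'll creep and watch the force.

step_arm:
  commands:
    - {"xyz":[0.03,0,0],"dr":[0,0,0],"gripper":0}
    - {"xyz":[0.06,0,0],"dr":[0,0,0],"gripper":0}
    - {"xyz":[0.08,0,0],"dr":[0,0,0],"gripper":0}
    - {"xyz":[0.08,0,0],"dr":[0,0,0],"gripper":0}

```text
clock: 4.65
tool_pos: [0.5072, -0.0786, 0.0453]
orientation: [2.077, -2.357, 0.0]
contact_force: [-0.4, -0.3, 0.1]
finger_gap: -0.0
```

```bash
cat > look.py <<'E'
from h import *
import sys
n=sys.argv[1]
plan([*J(-.102,-.024),.046],H1)
d=get_image('wrist'); cv2.imwrite(f'pics/wrist{n}.png',d['img']); w=Cam(d)
for y in(-.048,-.05,-.052): print(y,w.proj([*J(-.1,y),.082]).round(1),w.proj([*J(-.1,y),.018]).round(1))
E
python3 look.py 4
```

```text
t 4.65 pos [ 0.5072 -0.0786  0.0453] jig [-0.1024 -0.0257] F [-0.37 -0.3   0.14] q [ 0.24 -0.14 -0.43  0.   -1.28 -0.37]
shift units [-0.017 -0.004 -0.007] turn units [-0. -0. -0.]
-0.048 [[315.1 295.7]] [[317.7 240. ]]
-0.05 [[315.1 290.4]] [[317.7 236.3]]
-0.052 [[315.  285.1]] [[317.7 232.7]]
```

View pics/wrist4.png

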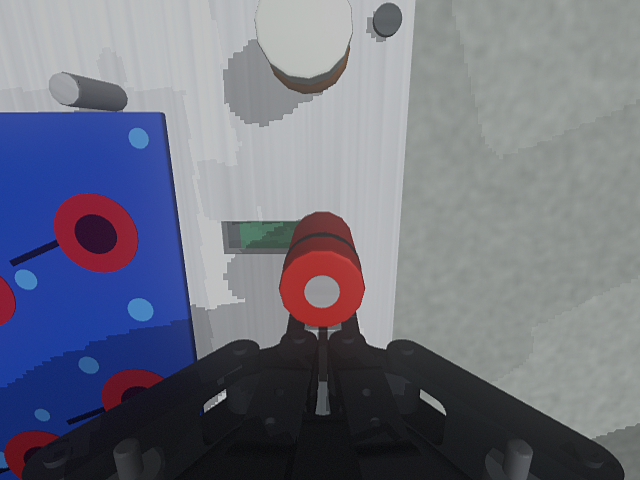

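step_arm:
  commands:
    - {"xyz":[0.015,0,0],"dr":[0,0,0],"gripper":0}
    - {"xyz":[0.02,0,0],"dr":[0,0,0],"gripper":0}
    - {"xyz":[0.02,0,0],"dr":[0,0,0],"gripper":0}

```text
clock: 5.0
tool_pos: [0.507, -0.0802, 0.0454]
orientation: [-2.077, 2.357, 0.0]
contact_force: [-0.9, 2.6, 0.3]
finger_gap: 0.0001
```

```bash
python3 look.py 5
```

```text
t 5.0 pos [ 0.507  -0.0802  0.0454] jig [-0.1023 -0.0273] F [-0.93  2.63  0.29] q [ 0.24 -0.14 -0.43 -0.   -1.28 -0.36]
shift units [-0.033 -0.003 -0.006] turn units [-0.     0.001 -0.   ]
-0.048 [[315.3 300. ]] [[317.8 242.9]]
-0.05 [[315.2 294.7]] [[317.8 239.3]]
-0.052 [[315.2 289.4]] [[317.8 235.6]]
```

step_arm:
  commands:
    - {"xyz":[0.012,0,0],"dr":[0,0,0],"gripper":0}
    - {"xyz":[0.012,0,0],"dr":[0,0,0],"gripper":0}

```text
clock: 5.25
tool_pos: [0.5071, -0.0807, 0.0455]
orientation: [-2.077, 2.355, 0.001]
contact_force: [-0.4, 5.6, 2.0]
finger_gap: 0.0001
```

step_arm:
  commands:
    - {"xyz":[0.012,0,0],"dr":[0,0,0],"gripper":0}
    - {"xyz":[0.012,0,0],"dr":[0,0,0],"gripper":0}

```text
clock: 5.45
tool_pos: [0.5072, -0.0811, 0.0456]
orientation: [-2.076, 2.354, 0.002]
contact_force: [-0.6, 9.5, 2.0]
finger_gap: 0.0
```

```bash
python3 look.py 6
```

```text
t 5.45 pos [ 0.5072 -0.0811  0.0456] jig [-0.1021 -0.0282] F [-0.59  9.53  2.03] q [ 0.23 -0.14 -0.43 -0.   -1.28 -0.36]
shift units [-0.042 -0.001 -0.004] turn units [-0.002  0.006  0.001]
-0.048 [[316.  302.4]] [[318.4 244.3]]
-0.05 [[315.9 297.1]] [[318.4 240.7]]
-0.052 [[315.9 291.9]] [[318.3 237. ]]
```

View pics/wrist6.png

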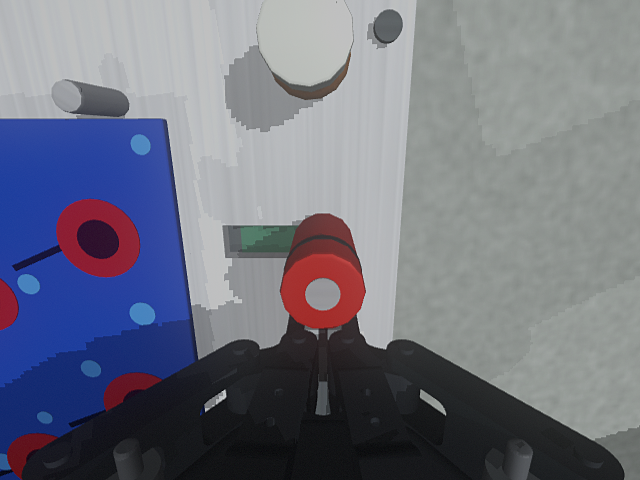

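The post is against the corner wall: the force rises to 9.5 N with no travel, and the image puts the post at jig y of about -0.052. Next I'll back off, rise and swing behind it.

step_arm:
  commands:
    - {"xyz":[-0.15,0,0],"dr":[0,0,0],"gripper":0}
    - {"xyz":[-0.3,0,0],"dr":[0,0,0],"gripper":0}
    - {"xyz":[-0.3,0,-0.4],"dr":[0,0,0],"gripper":0}
    - {"xyz":[-0.3,0,-0.8],"dr":[0,0,0],"gripper":0}
    - {"xyz":[-0.3,0.3,-0.9],"dr":[0,0,-0.25],"gripper":0}
    - {"xyz":[-0.3,0.6,-0.9],"dr":[0,0,-0.5],"gripper":0}
    - {"xyz":[-0.3,0.6,-0.9],"dr":[0,0,-0.75],"gripper":0}
    - {"xyz":[-0.3,0.6,-0.9],"dr":[0,0,-1.0],"gripper":0}

```text
clock: 6.3
tool_pos: [0.4506, -0.0449, 0.1359]
orientation: [-2.601, 1.762, -0.002]
contact_force: [0.1, 0.7, 0.0]
finger_gap: -0.0002
```

```bash
python3 -c "
from h import *
plan([*J(-.16,-.05),.12],H2)"
```

```text
t 6.3 pos [ 0.4506 -0.0449  0.1359] jig [-0.1628  0.0006] F [0.06 0.72 0.01] q [ 0.35 -0.36 -0.45  0.   -1.49  0.03]
shift units [0.456 0.221 0.159] turn units [-1.00e-03 -3.00e-03 -2.13e+00]
```

step_arm:
  commands:
    - {"xyz":[0.2,0.1,0],"dr":[0,0,-0.27],"gripper":0}
    - {"xyz":[0.45,0.22,0],"dr":[0,0,-0.54],"gripper":0}
    - {"xyz":[0.45,0.22,0],"dr":[0,0,-0.8],"gripper":0}
    - {"xyz":[0.45,0.22,0],"dr":[0,0,-1.0],"gripper":0}

```text
clock: 6.7
tool_pos: [0.4467, -0.0957, 0.1352]
orientation: [2.954, -1.066, -0.0]
contact_force: [-0.8, 0.5, 0.1]
finger_gap: -0.0
```

step_arm:
  commands:
    - {"xyz":[0,0,0],"dr":[0,0,-0.27],"gripper":0}
    - {"xyz":[0,0,0],"dr":[0,0,-0.54],"gripper":0}
    - {"xyz":[0,0,0],"dr":[0,0,-0.8],"gripper":0}
    - {"xyz":[0,0,0],"dr":[0,0,-1.0],"gripper":0}
    - {"xyz":[0,0,0],"dr":[0,0,-1.0],"gripper":0}
    - {"xyz":[0,0,0],"dr":[0,0,-1.0],"gripper":0}

```text
clock: 7.3
tool_pos: [0.4469, -0.0951, 0.1352]
orientation: [3.125, -0.312, -0.0]
contact_force: [0.6, 0.5, 0.1]
finger_gap: -0.0002
```

```bash
python3 -c "
from h import *
plan([*J(-.16,-.0515),.046],H2)
d=get_image('wrist'); cv2.imwrite('pics/wrist7.png',d['img']);w=Cam(d)
print(w.proj([*J(-.1,-.05),.082]).round(1),w.proj([*J(-.1025,-.052),.082]).round(1))
"
```

```text
t 7.3 pos [ 0.4469 -0.0951  0.1352] jig [-0.1601 -0.0497] F [0.64 0.51 0.05] q [ 0.24 -0.35 -0.44  0.   -1.48  1.14]
shift units [0.003 0.017 0.892] turn units [ 0.001  0.    -0.147]
[[317.8 164.2]] [[321.6 168.5]]
```

View pics/wrist7.png

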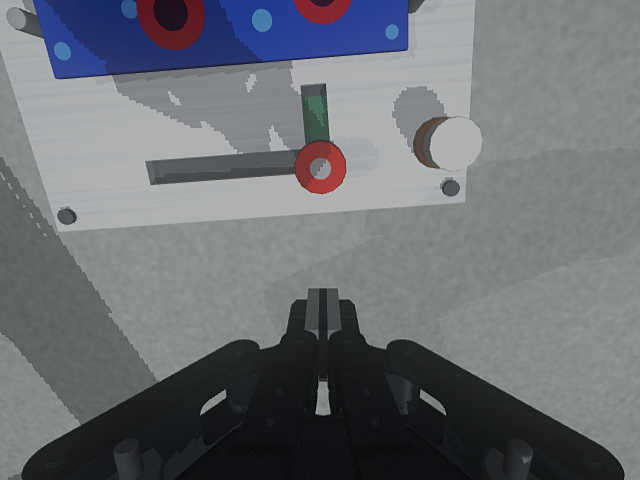

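The post is at (321,168), as predicted, with the green short leg straight ahead at (314,110). I'll descend behind it and push.

step_arm:
  commands:
    - {"xyz":[0,0.015,0.3],"dr":[0,0,-0.147],"gripper":0}
    - {"xyz":[0,0.015,0.6],"dr":[0,0,-0.147],"gripper":0}
    - {"xyz":[0,0.015,0.8],"dr":[0,0,-0.147],"gripper":0}
    - {"xyz":[0,0.015,0.89],"dr":[0,0,-0.147],"gripper":0}
    - {"xyz":[0,0.015,0.89],"dr":[0,0,-0.147],"gripper":0}
    - {"xyz":[0,0.015,0.89],"dr":[0,0,-0.147],"gripper":0}

```text
clock: 7.95
tool_pos: [0.4473, -0.0969, 0.0476]
orientation: [3.135, -0.194, 0.002]
contact_force: [0.7, -0.2, 2.0]
finger_gap: 0.0003
```

step_arm:
  commands:
    - {"xyz":[0.12,0,0],"dr":[0,0,0],"gripper":0}
    - {"xyz":[0.24,0,0],"dr":[0,0,0],"gripper":0}
    - {"xyz":[0.32,0,0],"dr":[0,0,0],"gripper":0}
    - {"xyz":[0.38,0,0],"dr":[0,0,0],"gripper":0}
    - {"xyz":[0.44,0,0],"dr":[0,0,0],"gripper":0}
    - {"xyz":[0.5,0,0],"dr":[0,0,0],"gripper":0}

```text
clock: 8.55
tool_pos: [0.4964, -0.1031, 0.0466]
orientation: [3.135, -0.194, -0.0]
contact_force: [-2.3, -0.0, 1.2]
finger_gap: 0.0
```

```bash
cat > look2.py <<'E'
from h import *
import sys
n=sys.argv[1]
plan([*J(-.081,-.051),.046],H2)
d=get_image('wrist'); cv2.imwrite(f'pics/wrist{n}.png',d['img']); w=Cam(d)
for x in(-.102,-.08,-.059,-.057,-.055,-.053): print(x,w.proj([*J(x,-.05),.082]).round(1))
E
python3 look2.py 8
```

```text
t 8.55 pos [ 0.4964 -0.1031  0.0466] jig [-0.11   -0.0514] F [-2.34 -0.03  1.2 ] q [ 0.19 -0.15 -0.44  0.   -1.28  1.25]
shift units [ 0.29  -0.004  0.006] turn units [0.    0.    0.005]
-0.102 [[322.4 333.1]]
-0.08 [[322.6 276.9]]
-0.059 [[322.7 217. ]]
-0.057 [[322.8 210.9]]
-0.055 [[322.8 204.8]]
-0.053 [[322.8 198.6]]
```

View pics/wrist8.png

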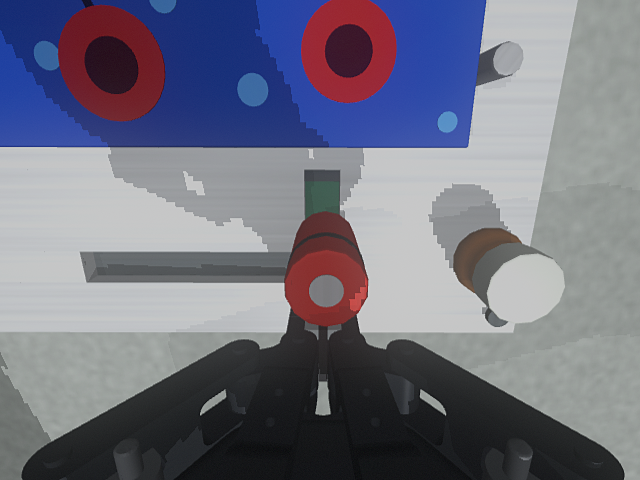

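The post has turned the corner: its top is at (326,291), which puts it at jig x of about -0.085. About 29 mm to go.

step_arm:
  commands:
    - {"xyz":[0.07,0,0],"dr":[0,0,0],"gripper":0}
    - {"xyz":[0.14,0,0],"dr":[0,0,0],"gripper":0}
    - {"xyz":[0.2,0,0],"dr":[0,0,0],"gripper":0}
    - {"xyz":[0.24,0,0],"dr":[0,0,0],"gripper":0}
    - {"xyz":[0.26,0,0],"dr":[0,0,0],"gripper":0}
    - {"xyz":[0.26,0,0],"dr":[0,0,0],"gripper":0}

```text
clock: 9.2
tool_pos: [0.5223, -0.1063, 0.0462]
orientation: [3.136, -0.194, 0.0]
contact_force: [0.9, 0.1, -0.4]
finger_gap: 0.0003
```

step_arm:
  commands:
    - {"xyz":[0.015,0,0],"dr":[0,0,0],"gripper":0}
    - {"xyz":[0.02,0,0],"dr":[0,0,0],"gripper":0}
    - {"xyz":[0.02,0,0],"dr":[0,0,0],"gripper":0}

```text
clock: 9.5
tool_pos: [0.5237, -0.1064, 0.0462]
orientation: [-3.136, 0.194, 0.001]
contact_force: [-3.2, 0.6, -0.3]
finger_gap: -0.0003
```

```bash
python3 look2.py 9
```

```text
t 9.5 pos [ 0.5237 -0.1064  0.0462] jig [-0.0824 -0.0513] F [-3.16  0.63 -0.26] q [ 0.18 -0.08 -0.37 -0.   -1.28  1.27]
shift units [ 0.014 -0.003  0.002] turn units [0.    0.001 0.005]
-0.102 [[322.7 396.1]]
-0.08 [[322.9 346.9]]
-0.059 [[323.  294.7]]
-0.057 [[323.  289.5]]
-0.055 [[323.1 284.1]]
-0.053 [[323.1 278.8]]
```

View pics/wrist9.png

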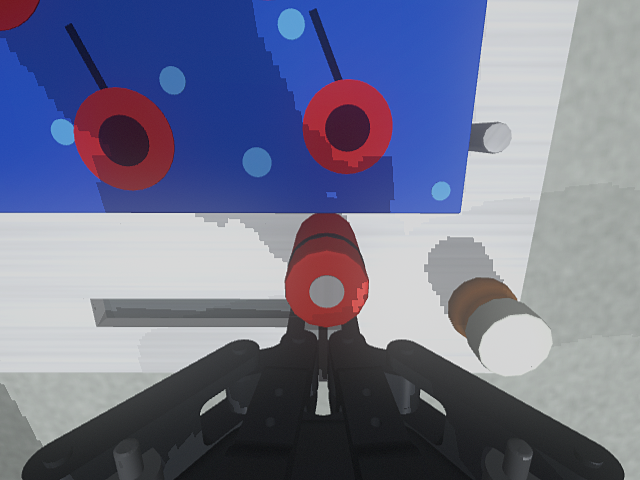

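The post sits at about jig x -0.0575 (top at row 291). With my 2 mm frame offset that is close to home. I'll creep until the wall force shows.

step_arm:
  commands:
    - {"xyz":[0.01,0,0],"dr":[0,0,0],"gripper":0}
    - {"xyz":[0.01,0,0],"dr":[0,0,0],"gripper":0}

```text
clock: 9.75
tool_pos: [0.5242, -0.1066, 0.0462]
orientation: [3.135, -0.194, -0.003]
contact_force: [-5.2, 1.4, 3.0]
finger_gap: -0.0003
```

step_arm:
  commands:
    - {"xyz":[0.01,0,0],"dr":[0,0,0],"gripper":0}
    - {"xyz":[0.01,0,0],"dr":[0,0,0],"gripper":0}

```text
clock: 9.95
tool_pos: [0.5245, -0.1067, 0.0461]
orientation: [3.135, -0.194, -0.006]
contact_force: [-9.5, 2.4, 3.8]
finger_gap: 0.0001
```

step_arm:
  commands:
    - {"xyz":[0.01,0,0],"dr":[0,0,0],"gripper":0}
    - {"xyz":[0.01,0,0],"dr":[0,0,0],"gripper":0}

```text
clock: 10.15
tool_pos: [0.5249, -0.1068, 0.0461]
orientation: [3.135, -0.194, -0.008]
contact_force: [-11.7, 2.2, 6.7]
finger_gap: 0.0002
```

The wall force is up to 12 N and the travel has stopped. I'll back straight off, rise and inspect.

step_arm:
  commands:
    - {"xyz":[-0.1,0,0],"dr":[0,0,0],"gripper":0}
    - {"xyz":[-0.25,0,0],"dr":[0,0,0],"gripper":0}
    - {"xyz":[-0.45,0,0],"dr":[0,0,0],"gripper":0}
    - {"xyz":[-0.5,0,-0.4],"dr":[0,0,0],"gripper":0}
    - {"xyz":[-0.5,0,-0.8],"dr":[0,0,0],"gripper":0}
    - {"xyz":[-0.5,0,-1],"dr":[0,0,0],"gripper":0}
    - {"xyz":[-0.6,0,-1],"dr":[0,0,0],"gripper":0}
    - {"xyz":[-0.6,0,-1],"dr":[0,0,0],"gripper":0}

```text
clock: 10.95
tool_pos: [0.4672, -0.0992, 0.1467]
orientation: [-3.135, 0.193, -0.004]
contact_force: [-0.6, -0.5, -0.2]
finger_gap: -0.0
```

step_arm:
  commands:
    - {"xyz":[-0.2,0,-0.4],"dr":[0,0,0],"gripper":0}
    - {"xyz":[-0.4,0,-0.6],"dr":[0,0,0],"gripper":0}
    - {"xyz":[-0.4,0,-0.6],"dr":[0,0,0],"gripper":0}
    - {"xyz":[-0.4,0,-0.6],"dr":[0,0,0],"gripper":0}

```text
clock: 11.35
tool_pos: [0.4276, -0.0943, 0.2057]
orientation: [-3.135, 0.193, -0.001]
contact_force: [1.1, 0.4, -0.4]
finger_gap: -0.0002
```

```bash
python3 look2.py 10; python3 - <<'E'
from h import *
d=get_image('scene'); cv2.imwrite('pics/scene10.png',cv2.resize(d['img'][215:345,200:400],None,fx=4,fy=4,interpolation=cv2.INTER_CUBIC))
d=get_image('top'); cv2.imwrite('pics/top10.png',cv2.resize(d['img'][170:300,265:415],None,fx=4.5,fy=4.5,interpolation=cv2.INTER_CUBIC))
E
```

```text
t 11.35 pos [ 0.4276 -0.0943  0.2057] jig [-0.1793 -0.0513] F [ 1.09  0.39 -0.37] q [ 0.25 -0.41 -0.35 -0.   -1.63  1.2 ]
shift units [9.830e-01 1.000e-03 1.597e+00] turn units [-0.001 -0.001  0.006]
-0.102 [[323.3 132.5]]
-0.08 [[323.5 100.7]]
-0.059 [[323.6  68.7]]
-0.057 [[323.6  65.6]]
-0.055 [[323.6  62.4]]
-0.053 [[323.6  59.2]]
```

View pics/wrist10.png

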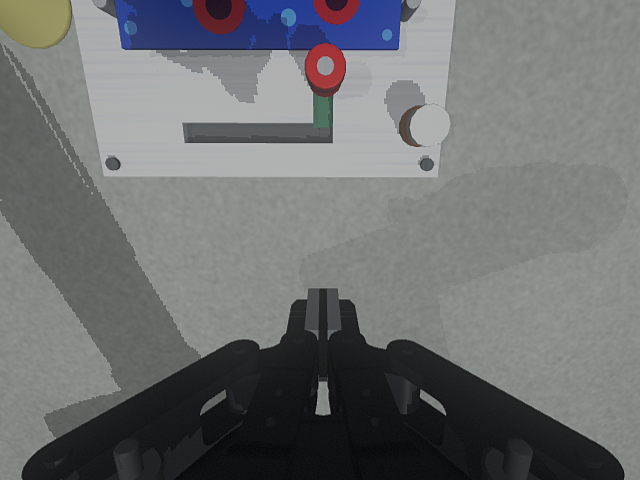

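View pics/scene10.png

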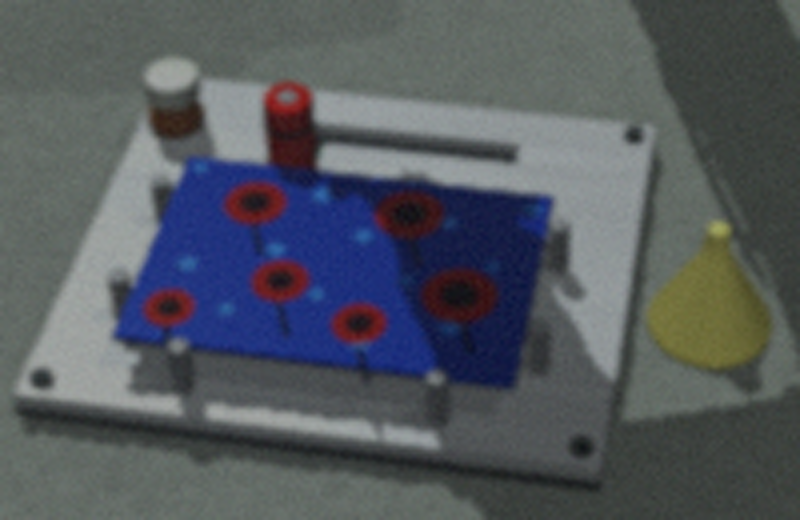

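View pics/top10.png

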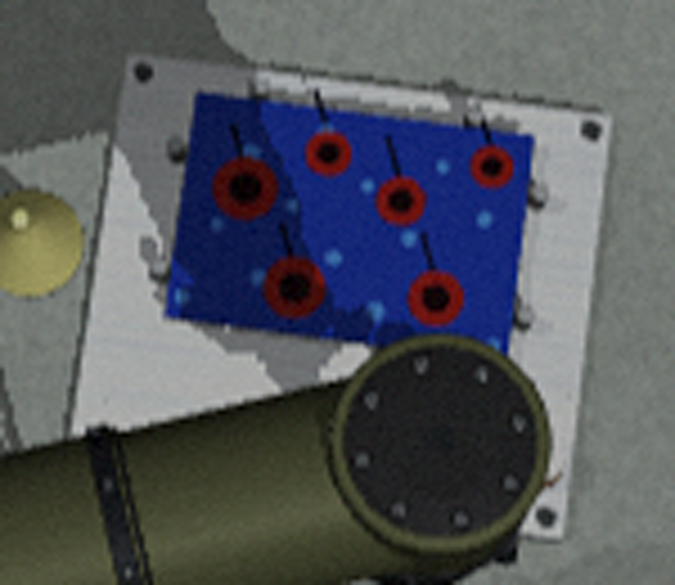

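```bash
python3 - <<'E'
from h import *
d=get_image('wrist'); w=Cam(d); im=d['img']
hsv=cv2.cvtColor(im,cv2.COLOR_BGR2HSV)
p=[]
# white-grey disc on the post's top
g=im[50:85,305:345]; m=((g.min(2)>110)&(hsv[50:85,305:345,1]<60)).astype(np.uint8)
n,l,s,c=cv2.connectedComponentsWithStats(m); print([(s[i,4],(c[i]+[305,50]).round(1)) for i in range(1,n)])
for i in range(1,n):
    if 100<s[i,4]<500: a=w.back([c[i]+[305,50]],.082)[0]; print("post jig",Ji(a))
for col in(290,300,355): 
    b=(im[30:65,col,0].astype(int)-im[30:65,col,2])>60; r=30+np.where(b)[0].max()+.5; print("edge row",r,Ji(w.back([[col,r]],.045)[0]))
a=cv2.imread('pics/scene10.png').astype(int)
b=cv2.imread('pics/scenecrop.png').astype(int)
E
```

```text
[(np.int32(10), array([305.5,  51.8])), (np.int32(17), array([343.2,  52.4])), (np.int32(255), array([324.2,  64.1])), (np.int32(31), array([342.7,  80.6])), (np.int32(16), array([305.7,  81.4]))]
post jig [-0.05684176 -0.05092772]
edge row 46.5 [-0.03804577 -0.02406174]
edge row 46.5 [-0.03802656 -0.03193561]
edge row 47.5 [-0.03862087 -0.07526158]
```

```bash
python3 -c "
from workcell import *
print(close_job()); "
```

```text
the job is handed in; nothing more can be done
None
```

The edge stop is home beside the panel, and I handed the job in at about 11.5 s of the 45 s allowed.

With the fingers shut, I pushed the post along the long leg until the corner wall stopped it, at about 9.5 N. I then backed off, swung round behind it and pushed it along the short leg until the end wall stopped it, at about 12 N. The post was never gripped. After the last push the fingers backed off and rose clear of everything.

**Final position:** in the wrist picture the post's axis is about 18.5–19 mm from the panel's edge, a gap of 3.5–4 mm against the nominal 3 mm. That difference is within the camera error.

**Small disagreement:** my estimate of the jig's position was about 2 mm off in x compared with the wrist camera. It put the post at jig x -0.057 rather than -0.055, so I relied on the rise in force at the end wall to confirm it was home.

**Other things:** by eye, the panel and funnel look unmoved in the before and after scene and top pictures. The pot is unmoved in the scene picture; the arm hid it in the last top view. I did not check the gun, jar, cup and brush again afterwards, but the arm stayed well clear of them.

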